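# Seat the bridge thumbscrew, back it off a quarter turn and hold

## Task

The thumbscrew in the small bridge sets the running clearance over the round housing below it. Turn it down, clockwise from above, until you feel it seat on the housing and dwell there for a moment, then back it off a quarter turn. Finish with the gripper still holding the thumbscrew's bar at that setting, ready for the lock nut to be tightened, and leave the loose parts round the fixture where they are.

Things in the scene. Friction and masses are not known exactly. Their poses are not given: they have to be found in the camera images.
- bridge: bridge fixture, bolted down: steel base 84 (x) x 132 (y) x 12 mm, two posts at y = +-50 mm and a beam along y, 26 mm wide, its top 85 mm above the surface plate (cap screw heads at the posts: 90 mm). A round housing, 46 mm wide and 36 mm high, is fixed on the base under the beam. Origin: centre of the underside; z up. The vertical through the origin is the screw axis
- thumb_bar: steel bar on top of the screw, the part to grip, from above: 46 (its x) x 10 (its y, grip across it) x 30 mm high. Origin: on the screw axis in the middle of the bar, 119 mm above the surface plate when seated, up to 5 mm higher at the start. Negative yaw = clockwise from above = down; it sinks 1.91 mm a radian (12 mm a turn). It turns with a drag of about 0.06 N m and stays where it is left
- foot (a point): centre of the underside of the 22 mm round foot pad at the lower end of the screw, on the screw axis; rises and sinks with the bar. At the start the screw is 1.3 to 2.6 rad short of its seat; the bar's yaw at the seat differs every time and must be felt: the screw stops hard there (0.3 to 0.6 N m is a firm stop)
- work_top (a point): point on the screw axis at the height of the top face of the housing, 48 mm above the surface plate; the screw is seated when the foot is at this height, and a quarter turn back lifts the foot 3 mm above it
- nut_top (a point): point on the screw axis at the top of the brass lock nut, 91 mm above the surface plate. The nut, 21 mm across, lies on the beam round the screw and does not turn. Between it and the underside of the bar only the 9 mm screw stands, at least 13 mm of it
- v_block_1: loose bystander: steel V-block 33 x 40 x 34 mm, origin at the centre of its underside
- hex_key: loose bystander: hex key 33 x 82 x 5 mm lying flat, origin at the centre of its underside
- housing_18: loose bystander: round housing 46 mm in diameter, 38 mm high, origin at the centre of its underside

How it is judged (in metres and radians):
On the way:
1. the screw is turned down onto its seat with the fingers on the bar (z of foot in the frame of work_top below 0.0004 m and contact force between the fingers and thumb_bar above 1 N), for 0.2 s.
At the end, for the whole second after the job is handed in: After having been seated, the screw stands a quarter turn back from its seat (within about 22 degrees: foot 2.25 to 3.75 mm above the housing), at rest, with the fingers pressing on the thumb bar with more than 3 N (z of foot in the frame of work_top between 0.00225 and 0.00375 m and contact force between the fingers and thumb_bar above 3 N and angular speed of thumb_bar below 0.1 rad/s); the arm keeps its last pose, push and grip.
It fails at once if a loose part beside the fixture is shoved more than 20 mm (distance of any of v_block_1, hex_key, housing_18 from where it was at the start of the episode above 0.02 m).
It also fails if it takes over 48 s, if anything falls off the work surface, if the arm or the gripper's body presses on something with over 40 N, if the wrist force passes 120 N, or if a joint passes its speed limit or range.

## Robot

A 6-joint arm with a two-finger parallel gripper is mounted at the origin on a cart in front of the work surface, level with it; the furniture and walls round the work are solid. World frame = base frame: x ahead of the robot, y to its left, z up, the work surface at z = 0. Lengths are in mm, angles in degrees, forces in N, time in s.
With the tool pointing down it reaches from about 350 to 850 mm from the base axis. Payload 8.1 kg.
Tool frame: the origin (TCP) lies at the very end of the fingers, on their centre line; the grasp point (between the pads) lies 19 mm behind it; z points along the fingers, y is the direction in which the jaws open and shut (so a half turn about z gives the same grasp; the last joint's range is limited). The gripper opens to 85 mm and grips with 20 to 120 N. Pads are 22 mm wide; open, the fingers measure 114 mm over their backs; the gripper's body (76 mm by 85 mm) begins 54 mm behind the grasp point. The pads swing forward as they close: fully open they stand 13 mm farther back than shut.
Start: joints at [-69.007, 7.471, 85.268, -0, 87.261, -4.893], TCP at [261.971, -539.793, 203.692] pointing down, gripper open.
Joint ranges: [-169.43, 169.43], [-51.17, 129.36], [1.28, 143.12], [-76.62, 256.62], [0, 156.53], [-152.29, 152.29]. Speed limits (degrees/s): [136.94, 136.94, 159.86, 180, 180, 180].

## Interface

Orientations are given as [roll, pitch, yaw] about the fixed x, y, z axes, in that order (R = Rz(yaw) Ry(pitch) Rx(roll)).
In Python, from bench import r, eyes gives the robot as it stands. The module is installed in compiled form; this text tells all that it offers.
- The arm moves only by the tool play_rows, never from a script. Its argument "deltas" is a list of rows, each a list of 3 entries, a list of its own where there are three numbers: the shift along the tool's x, y, z in m, then the turn, a rotation vector about the tool's x, y, z in rad, then the closure, from 0 (fully open) to 1 (shut). A call has 1 to 8 rows; each row shifts and turns the pose as measured when the row begins, along the tool's axes as they then stand; what a row does not reach is not made up. A row lasts 1/8 s, in which the tool goes at most 62.5 mm and 10.7 degrees, less where a joint would pass 70% of its speed; a pose out of reach is approached as far as the arm can. A call with a gripper value outside its range is refused whole. The fingers move at their own pace and stop on an object; "force" is the grip in N (left out, the last holds). Time passes only in rows, so rows that do not move let the fingers close. It gives the time, the measured TCP pose, the force and the opening at its end, in the units of the state.
- r.sense(): the state, without advancing time (a new reading comes with each control period).
- eyes.snapshot(name): name is "scene" or "top" or "wrist"; returns the picture (400x640x3 uint8, red, green, blue); there is no depth.
- eyes.get_calibration(name): a dict with "mtx" (3x3 intrinsics, pixels), "R" (3x3) and "t" (3): a world point X has camera coordinates R X + t; the wrist camera has in their place "T_tool_cam" (4x4, takes a point from camera to tool coordinates, whose origin is the TCP and whose axes are the flange's). Camera axes: x right, y down, z forward; pixel columns grow to the right and rows downward; lengths in mm; the calibration is good to about 2 mm. A picture is of the moment at which its call begins: read the wrist's pose just before it. get_calibration takes no time and is no camera call.
- r.hand_in(): hands the job in, once; it reports no verdict.
The state is a dict: "time": time; "joint_pos": joint angles; "qd": joint speeds; "joint_efforts": joint torques, N m; "tool_pos": TCP position; "tcp_rot": TCP orientation; "ft_force": force on the tool from outside, world axes, zero at the start; "wrist_torque": the same for the moment, N m; "finger_gap": finger opening in mm.
Only numpy, scipy, OpenCV 4.12 (cv2) and the standard library are available. Lean on these libraries where they do the work, as an engineer would, in place of code of your own. Each camera call takes 0.05 s, during which the arm holds its last target. There are 200 camera calls.

## Working session

There is one attempt and no reset: what is moved stays moved. The work goes in short steps, Python scripts to look and compute and a tool call to move; the robot and the scene stay as the last step left them, time stands still between calls to the robot, and variables do not carry over. Pictures are saved under pics/ and viewed, about 8 in all and at most 12, crops included, and the job is handed in when it is done.

Besides the shell and the picture viewer there is one more tool, called after "Emit:" as a command line: name --argument value ..., lists and objects as JSON in quotes. play_rows: Moves the arm, as the interface text tells. Its arguments: {"type":"object","properties":{"deltas":{"type":"array"},"force":{"type":"number"}},"required":["deltas"]}

```bash
mkdir -p pics; python3 - <<'E'
from bench import r,eyes
import cv2
print(r.sense())
for n in("scene","top"):
    cv2.imwrite(f"pics/{n}0.png",eyes.snapshot(n)[:,:,::-1]); print(n,eyes.get_calibration(n))
print(eyes.get_calibration("wrist"))
E
```

```text
{'time': 0.0, 'joint_pos': array([-6.90070303e+01,  7.51520526e+00,  8.53297182e+01,  2.04497536e-03,
        8.72608256e+01, -4.89532233e+00]), 'qd': array([ 0.00560431, -0.0709937 ,  0.07442245, -0.01656859,  0.02116621,
        0.01597073]), 'joint_efforts': array([ 1.28803309e-03, -5.69404364e+01, -5.00545156e+01, -4.84017050e-05,
        1.48191716e-02,  3.19157232e-05]), 'tool_pos': array([ 261.76737416, -539.22284929,  202.63925223]), 'tcp_rot': array([-1.79894811e+02, -1.10591570e-02,  2.58881823e+01]), 'ft_force': array([-0.1658798 ,  0.51629849,  0.36659767]), 'wrist_torque': array([-0.02757068, -0.01905283, -0.03298854]), 'finger_gap': 85.23557726401745}
scene {'mtx': array([[509.5355488 ,   0.        , 326.84778823],
       [  0.        , 509.5355488 , 205.44991406],
       [  0.        ,   0.        ,   1.        ]]), 'R': array([[-0.82448618, -0.565874  ,  0.00302736],
       [-0.26774102,  0.38537806, -0.883062  ],
       [ 0.49853515, -0.72888296, -0.46924656]]), 't': array([465.12360962, 210.04795584, 834.99996535])}
top {'mtx': array([[452.78552219,   0.        , 317.59180549],
       [  0.        , 452.78552219, 198.66308076],
       [  0.        ,   0.        ,   1.        ]]), 'R': array([[ 0.00423761, -0.99998651, -0.00300276],
       [-0.97878619, -0.00353263, -0.2048539 ],
       [ 0.20484053,  0.00380716, -0.97878796]]), 't': array([ 40.9691132 , 528.69171805, 858.47402369])}
{'mtx': array([[353.31167936,   0.        , 315.97118745],
       [  0.        , 353.31167936, 193.43609347],
       [  0.        ,   0.        ,   1.        ]]), 'T_tool_cam': array([[-1.42472209e-03, -9.47051224e-01, -3.21079351e-01,
         8.24269125e+01],
       [ 9.99998964e-01, -1.41595294e-03, -2.60809832e-04,
         3.52677707e-01],
       [-2.07632979e-04, -3.21079390e-01,  9.47052260e-01,
        -1.71628663e+02],
       [ 0.00000000e+00,  0.00000000e+00,  0.00000000e+00,
         1.00000000e+00]])}
```

View pics/top0.png

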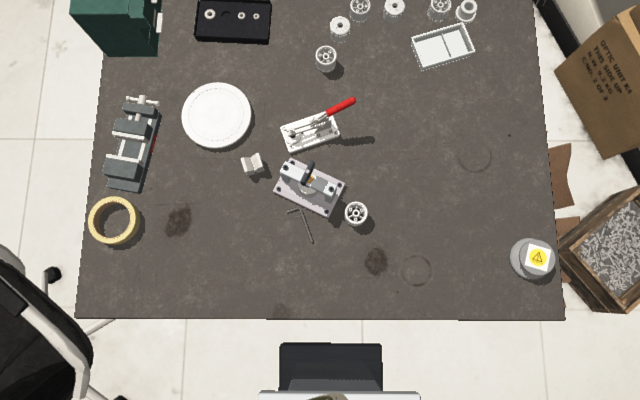

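View pics/scene0.png

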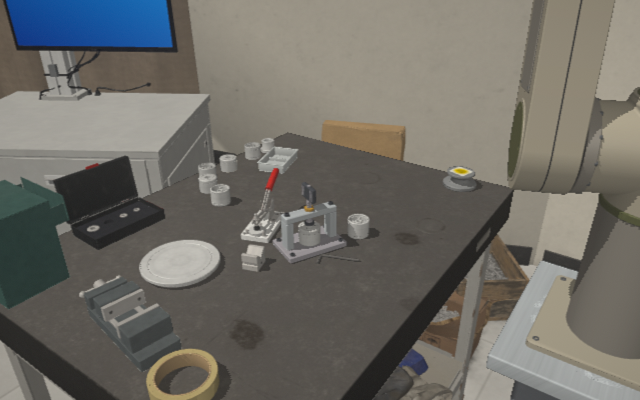

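The bridge sits at about (312,187) in the top view and (310,235) in the scene view. The V-block is at (252,163), the hex key at (302,225) and the housing at (356,213). Next I'll enlarge both views.

```bash
python3 - <<'E'
import cv2,numpy as np
a=cv2.imread("pics/top0.png")[140:250,235:385]; b=cv2.imread("pics/scene0.png")[170:280,235:385]
f=lambda x:cv2.resize(x,None,fx=5.2,fy=5.2,interpolation=cv2.INTER_CUBIC)
cv2.imwrite("pics/topc.png",f(a));cv2.imwrite("pics/scenec.png",f(b))
E
```

```text
(no output)
```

View pics/topc.png

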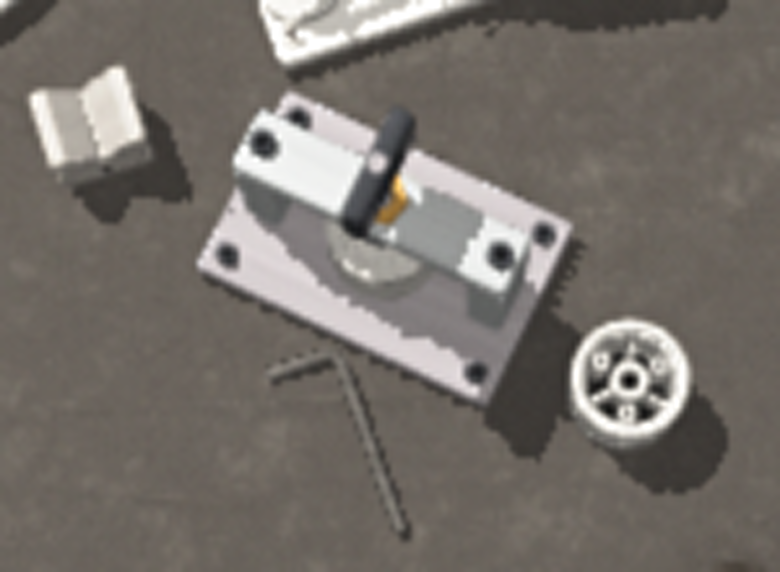

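View pics/scenec.png

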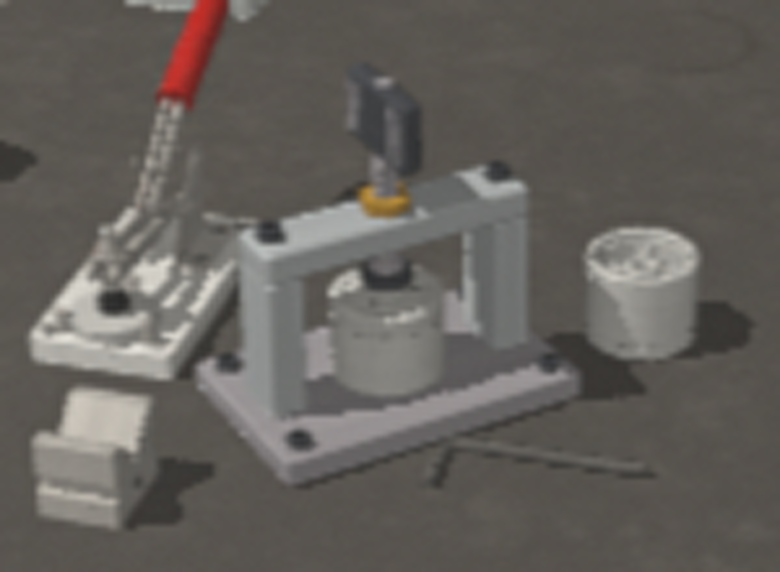

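The top crop shows the beam's screw heads at (263,144) and (502,255). The bar top runs from (402,112) to about (357,222), with its hub at (379,161). In the scene crop the bar hub is at about (385,82), and a toggle clamp with a red handle stands near the bridge.

```bash
cat > h.py <<'E'
import numpy as np
from bench import r,eyes
def ray(name,px,z,tool=None):
    c=eyes.get_calibration(name)
    if tool is None: R,t=c["R"],c["t"]
    else:
        T=tool@c["T_tool_cam"]; R=T[:3,:3].T; t=-R@T[:3,3]
    o=-R.T@t; d=R.T@np.linalg.inv(c["mtx"])@np.array([*px,1.]); return o+d*(z-o[2])/d[2]
E
python3 - <<'E'
from h import *
np.set_printoptions(precision=1,suppress=True)
T=lambda u,v,z:ray("top",(235+u/5.2,140+v/5.2),z)
S=lambda u,v,z:ray("scene",(235+u/5.2,170+v/5.2),z)
a,b=T(263,144,90),T(502,255,90);print("heads",a,b,(a+b)/2,np.linalg.norm(a-b),np.degrees(np.arctan2(*(a-b)[1::-1])))
a,b=S(270,231,90),S(498,170,90);print("headsS",a,b,(a+b)/2,np.linalg.norm(a-b))
p,q=T(402,112,137),T(357,222,137);print("bar",p,q,np.linalg.norm(p-q),np.degrees(np.arctan2(*(p-q)[1::-1])))
print("hub",T(379,161,137),S(385,82,137))
print("vb",T(95,120,17),"h18",T(630,378,38),"hk",T(270,378,3),T(335,355,3),T(404,534,3))
print("clamp white corner",T(290,68,15),"handle",ray("top",(352,100),60),ray("scene",(272,175),60),ray("scene",(268,188),60))
E
```

```text
heads [583.1 106.1  90. ] [540.4  15.8  90. ] [561.8  61.   90. ] 99.88038627579051 64.65793974262996
headsS [582.9 111.9  90. ] [539.9  21.6  90. ] [561.4  66.7  90. ] 100.0291719887301
bar [582.   52.9 137. ] [541.3  68.6 137. ] 43.558337408859494 -21.12787262787406
hub [563.8  61.  137. ] [565.7  60.8 137. ]
vb [613.7 181.1  17. ] h18 [503.1 -35.7  38. ] hk [508.7 108.2   3. ] [518.4  81.8   3. ] [445.3  53.1   3. ]
clamp white corner [636.9 101.4  15. ] handle [739.4 -28.4  60. ] [770.2 -64.4  60. ] [731.4  -3.8  60. ]
```

Emit:
play_rows --deltas '[[[0.04,-0.031,0],[0,0,0],0],[[0.04,-0.031,0],[0,0,0],0],[[0.04,-0.031,0],[0,0,0],0],[[0.04,-0.031,0],[0,0,0],0],[[0.04,-0.031,0],[0,0,0],0],[[0.04,-0.031,0],[0,0,0],0],[[0.04,-0.031,0],[0,0,0],0],[[0.04,-0.031,0],[0,0,0],0]]' --force 40

```text
time: 1.1
tool_pos: [443.5, -166.9, 199.4]
tcp_rot: [-179.6, 0.0, 25.5]
ft_force: [0.2, -1.0, -0.9]
finger_gap: 85.6
```

Emit:
play_rows --deltas '[[[0.042,-0.031,0],[0,0,0],0],[[0.042,-0.031,0],[0,0,0],0],[[0.042,-0.031,0],[0,0,0],0],[[0.042,-0.031,0],[0,0,0],0],[[0.04,-0.031,0],[0,0,0],0],[[0,0,0],[0,0,-0.18],0],[[0,0,0],[0,0,-0.18],0],[[0,0,0],[0,0,-0.18],0]]'

```text
time: 2.1
tool_pos: [566.0, 75.8, 196.1]
tcp_rot: [-179.3, -0.0, 57.6]
ft_force: [-0.8, 0.2, -0.5]
finger_gap: 85.4
```

Emit:
play_rows --deltas '[[[0,0,0],[0,0,-0.18],0],[[0,0,0],[0,0,-0.18],0],[[0,0,0],[0,0,-0.18],0],[[0,0,0],[0,0,-0.18],0],[[0,0,0],[0,0,-0.18],0],[[0,0,0],[0,0,-0.18],0],[[0,0,0],[0,0,-0.18],0],[[0,0,0],[0,0,-0.18],0]]'

```text
time: 3.1
tool_pos: [562.8, 76.0, 191.1]
tcp_rot: [-179.6, -1.1, 142.9]
ft_force: [-0.4, -0.7, -0.5]
finger_gap: 85.3
```

Emit:
play_rows --deltas '[[[-0.008,-0.011,0],[0,0,-0.14],0],[[0,0,-0.004],[0,0,-0.14],0],[[0,0,0],[0,0,0],0]]'

```text
time: 3.48
tool_pos: [561.6, 62.1, 193.3]
tcp_rot: [-179.9, -1.3, 159.6]
ft_force: [0.6, 0.5, -0.2]
finger_gap: 85.2
```

```bash
python3 - <<'E'
from h import *
import cv2
s=r.sense();print(s['tool_pos'],s['tcp_rot'],s['joint_pos'],s['wrist_torque'])
cv2.imwrite("pics/w1.png",eyes.snapshot("wrist")[:,:,::-1])
E
```

```text
[561.57859551  62.11174395 193.27657991] [-179.88673992   -1.30104889  159.55175166] [  0.85607408   3.63850371  90.44813676   0.36758912  87.16672686
 -68.71914933] [0.00334046 0.00914874 0.01526126]
```

View pics/w1.png

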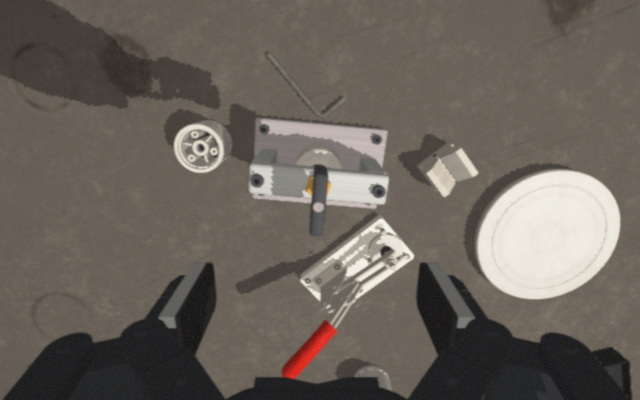

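The wrist view shows the bar's hub at about (318,207), with its top face running from (320,166) to (316,233), roughly midway between the fingers in columns. The red clamp handle is at about (310,350), on the gripper's rear side.

```bash
cat >> h.py <<'E'
from scipy.spatial.transform import Rotation as Ro
def tool():
    s=r.sense();T=np.eye(4);T[:3,:3]=Ro.from_euler("xyz",s['tcp_rot'],degrees=True).as_matrix();T[:3,3]=s['tool_pos'];return T
E
python3 - <<'E'
from h import *
np.set_printoptions(precision=2,suppress=True)
T=tool();W=lambda u,v,z:ray("wrist",(u,v),z,T)
hub=W(318,207,138);p,q=W(319.5,166,138),W(316,233,138)
a,b=W(257,180.5,90),W(378,191,90)
print(hub,p,q,np.linalg.norm(p-q),np.degrees(np.arctan2(*(p-q)[1::-1])),"heads",a,b,(a+b)/2,np.linalg.norm(a-b))
for P in (hub,p,q,(a+b)/2): print((np.linalg.inv(T)@[*P,1])[:3])
print("handle end at z 60,100", W(290,372,60),W(290,372,100),W(330,325,60))
E
```

```text
[564.16  61.75 138.  ] [537.55  72.78 138.  ] [581.81  53.63 138.  ] 48.22491293144587 156.61149041501514 heads [541.51  17.57  90.  ] [584.53 106.71  90.  ] [563.02  62.14  90.  ] 98.98035431886773
[-3.99  0.79 54.86]
[24.79  1.77 55.52]
[-23.37  -0.61  54.41]
[ -3.9    0.86 102.87]
handle end at z 60,100 [756.99 -42.54  60.  ] [721.8  -25.29 100.  ] [715.44  18.55  60.  ]
```

```bash
cat >> h.py <<'E'
def corr(x,y,z,yaw):
    T=tool();G=Ro.from_euler("xyz",[180,0,yaw],degrees=True)
    R=Ro.from_matrix(T[:3,:3])
    return (R.inv().apply(np.array([x,y,z])-T[:3,3])/1000).round(4),(R.inv()*G).as_rotvec().round(3)
E
python3 -c "
from h import *
print(corr(563.6,62,104,157.5))"
```

```text
(array([-0.0042,  0.0009,  0.0889]), array([-0.003, -0.023,  0.034]))
```

Emit:
play_rows --deltas '[[[-0.002,0.001,0],[-0.003,-0.023,0.034],0],[[0,0,0.02],[0,0,0],0],[[0,0,0.02],[0,0,0],0],[[0,0,0.02],[0,0,0],0],[[0,0,0],[0,0,0],0]]'

```text
time: 4.15
tool_pos: [560.8, 62.7, 125.1]
tcp_rot: [-179.9, -0.3, 156.9]
ft_force: [0.3, -0.0, -0.1]
finger_gap: 85.4
```

```bash
python3 -c "
from h import *
import cv2
print(corr(563.6,62,104,157.5),r.sense()['ft_force'])
cv2.imwrite('pics/w2.png',eyes.snapshot('wrist')[:,:,::-1])"
```

```text
(array([-0.0029,  0.0005,  0.0211]), array([-0.002, -0.006, -0.01 ])) [ 0.25257236 -0.00199965 -0.08913143]
```

View pics/w2.png

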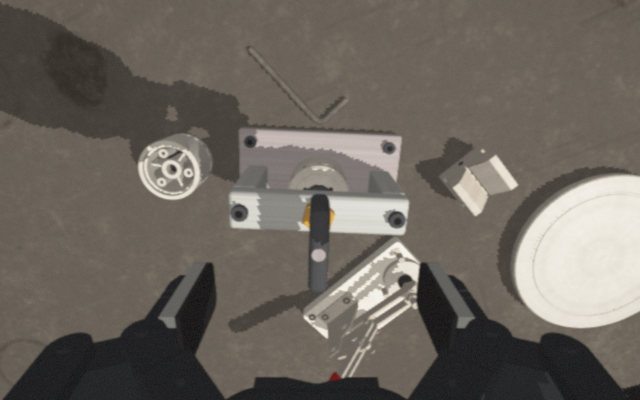

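The bar now runs from (319,198) to (317,290), with its hub at (318,255), centred between the fingers and parallel to the pads. I'll lower the last 21 mm and close.

Emit:
play_rows --deltas '[[[-0.003,0,0.012],[-0.002,-0.006,-0.01],0],[[0,0,0.008],[0,0,0],0],[[0,0,0],[0,0,0],0.5],[[0,0,0],[0,0,0],0.8],[[0,0,0],[0,0,0],1],[[0,0,0],[0,0,0],1],[[0,0,0],[0,0,0],1],[[0,0,0],[0,0,0],1]]' --force 50

```text
time: 5.2
tool_pos: [566.3, 61.6, 107.6]
tcp_rot: [179.9, 0.3, 157.5]
ft_force: [0.6, 0.3, -0.4]
finger_gap: 7.5
```

```bash
python3 -c "
from h import *
s=r.sense();print(corr(563.6,62,104,157.5),s)"
```

```text
(array([ 0.0026, -0.0007,  0.0036]), array([0.003, 0.005, 0.   ])) {'time': 5.2, 'joint_pos': array([ 1.04755405e+00,  6.19018521e+00,  9.68712211e+01,  1.09979584e-02,
        7.65966402e+01, -6.64787873e+01]), 'qd': array([-0.05818196, -0.10644613, -0.02934896,  0.11557101,  0.08413011,
       -0.01348707]), 'joint_efforts': array([-8.22235225e-02, -5.40385509e+01, -4.83314681e+01, -7.81058217e-02,
       -4.31701890e-02, -4.58335108e-02]), 'tool_pos': array([566.27077418,  61.63627443, 107.58288609]), 'tcp_rot': array([179.85370561,   0.30926523, 157.52342908]), 'ft_force': array([ 0.60037321,  0.34882194, -0.42039495]), 'wrist_torque': array([ 0.06029464, -0.04360105, -0.05424416]), 'finger_gap': 7.465818365383266}
```

Emit:
play_rows --deltas '[[[0.002,0,0.004],[0,0.005,0],1],[[0,0,0],[0,0,0],1],[[0,0,0],[0,0,0],1]]'

```text
time: 5.58
tool_pos: [566.5, 61.7, 107.6]
tcp_rot: [179.8, 0.3, 157.5]
ft_force: [-2.5, 0.2, -0.0]
finger_gap: 7.3
```

```bash
python3 -c "
from h import *
import cv2
s=r.sense();print(s['tool_pos'],s['ft_force'],s['wrist_torque'],s['finger_gap'])
a=eyes.snapshot('wrist')[:,:,::-1];b=eyes.snapshot('scene')[:,:,::-1]
c=np.vstack([cv2.resize(a[180:400,160:480],(640,440))]);cv2.imwrite('pics/w3.png',c);cv2.imwrite('pics/s3.png',b)"
```

```text
[566.52263135  61.70008097 107.58260894] [-2.46915734  0.18341718 -0.04275344] [-0.0064009   0.28642776 -0.06052838] 7.344058984714256
```

View pics/w3.png

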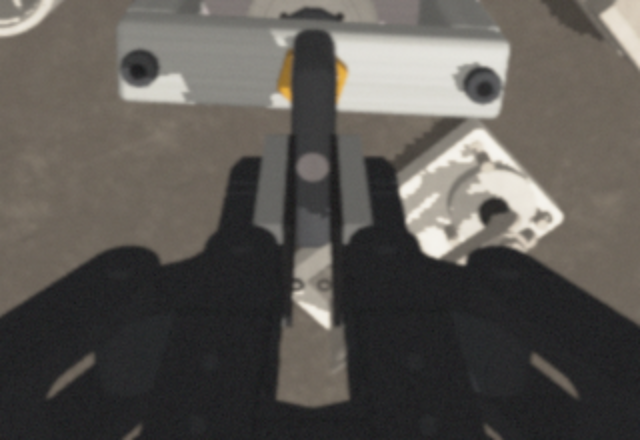

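The pads hold the bar, but sit about 3–4 mm to tool −x of the hub (hub at (312,167), pad span about 135–238). I'll reopen slightly, centre and regrip.

Emit:
play_rows --deltas '[[[0,0,0],[0,0,0],0.6],[[0,0,0],[0,0,0],0.6],[[0.003,0,0.004],[0,0.004,0],0.6],[[0.001,0,0.001],[0,0,0],0.6],[[0,0,0],[0,0,0],1],[[0,0,0],[0,0,0],1],[[0,0,0],[0,0,0],1],[[0,0,0],[0,0,0],1]]' --force 50

```text
time: 6.68
tool_pos: [562.8, 63.3, 101.4]
tcp_rot: [179.8, 0.1, 157.5]
ft_force: [-1.2, -0.8, -0.3]
finger_gap: 8.2
```

Emit:
play_rows --deltas '[[[0,0,0.0002],[0,0,0.1],1],[[0,0,0.0002],[0,0,0.1],1],[[0,0,0.0002],[0,0,0.1],1],[[0,0,0.0002],[0,0,0.1],1]]'

```text
time: 7.18
tool_pos: [563.0, 63.7, 100.7]
tcp_rot: [179.7, -0.0, 134.0]
ft_force: [-0.0, 1.2, 0.5]
finger_gap: 7.8
```

```bash
echo "
def st():
    s=r.sense(); print(s['time'],s['tool_pos'].round(1),s['tcp_rot'].round(1),s['ft_force'].round(1),s['wrist_torque'].round(3),s['finger_gap'].round(1),s['joint_pos'][5].round(1),s['joint_efforts'][5].round(3))
" >> h.py; python3 -c "from h import *;st()"
```

```text
Traceback (most recent call last):
  File "h.py", line 18, in st
    s=r.sense(); print(s['time'],s['tool_pos'].round(1),s['tcp_rot'].round(1),s['ft_force'].round(1),s['wrist_torque'].round(3),s['finger_gap'].round(1),s['joint_pos'][5].round(1),s['joint_efforts'][5].round(3))
                                                                                                                                ^^^^^^^^^^^^^^^^^^^^^
AttributeError: 'float' object has no attribute 'round'
```

Emit:
play_rows --deltas '[[[0,0,0.0002],[0,0,0.12],1],[[0,0,0.0002],[0,0,0.12],1],[[0,0,0.0002],[0,0,0.12],1],[[0,0,0.0002],[0,0,0.12],1],[[0,0,0.0002],[0,0,0.12],1],[[0,0,0.0002],[0,0,0.12],1]]'

```text
time: 7.92
tool_pos: [563.8, 64.0, 99.2]
tcp_rot: [179.7, -0.2, 91.4]
ft_force: [0.4, 0.1, -0.2]
finger_gap: 8.0
```

```bash
sed -i "s/s\['finger_gap'\].round(1)/round(s['finger_gap'],1)/" h.py; python3 -c "from h import *;st()"
```

```text
7.925 [563.8  64.   99.2] [179.7  -0.2  91.4] [ 0.4  0.1 -0.2] [-0.054 -0.036  0.102] 8.0 -0.3 -1.999
```

Emit:
play_rows --deltas '[[[0,0,0.0001],[0,0,0.06],1],[[0,0,0.0001],[0,0,0.06],1],[[0,0,0.0001],[0,0,0.06],1],[[0,0,0.0001],[0,0,0.06],1]]'

```text
time: 8.43
tool_pos: [564.2, 64.0, 98.8]
tcp_rot: [179.7, -0.2, 77.1]
ft_force: [0.1, -1.1, 0.5]
finger_gap: 8.4
```

```bash
python3 -c "from h import *;st()"
```

```text
8.425 [564.2  64.   98.8] [179.7  -0.2  77.1] [ 0.1 -1.1  0.5] [-0.111  0.052  0.041] 8.4 14.0 -0.969
```

Emit:
play_rows --deltas '[[[0,0,0.0001],[0,0,0.06],1],[[0,0,0.0001],[0,0,0.06],1],[[0,0,0.0001],[0,0,0.06],1],[[0,0,0.0001],[0,0,0.06],1]]'

```text
time: 8.93
tool_pos: [564.4, 63.8, 98.3]
tcp_rot: [179.8, -0.3, 63.0]
ft_force: [-0.9, -0.7, 0.5]
finger_gap: 7.8
```

```bash
python3 -c "from h import *;st()"
```

```text
8.925 [564.4  63.8  98.3] [179.8  -0.3  63. ] [-0.9 -0.7  0.5] [-0.127  0.064  0.094] 7.8 28.2 -0.97
```

Emit:
play_rows --deltas '[[[0,0,0.0001],[0,0,0.06],1],[[0,0,0.0001],[0,0,0.06],1],[[0,0,0.0001],[0,0,0.06],1],[[0,0,0.0001],[0,0,0.06],1]]'

```text
time: 9.43
tool_pos: [564.7, 63.7, 97.8]
tcp_rot: [179.8, -0.3, 48.8]
ft_force: [0.2, -0.5, 0.4]
finger_gap: 8.2
```

```bash
python3 -c "from h import *;st()"
```

```text
9.425 [564.7  63.7  97.8] [179.8  -0.3  48.8] [ 0.2 -0.5  0.4] [-0.228  0.08   0.111] 8.2 42.4 -0.971
```

Emit:
play_rows --deltas '[[[0,0,0.0001],[0,0,0.06],1],[[0,0,0.0001],[0,0,0.06],1],[[0,0,0.0001],[0,0,0.06],1],[[0,0,0.0001],[0,0,0.06],1]]'

```text
time: 9.93
tool_pos: [564.9, 63.4, 97.3]
tcp_rot: [179.9, -0.4, 34.6]
ft_force: [-0.4, -0.3, 0.5]
finger_gap: 8.0
```

```bash
python3 -c "from h import *;st()"
```

```text
9.925 [564.9  63.4  97.3] [179.9  -0.4  34.6] [-0.4 -0.3  0.5] [-0.16   0.146  0.052] 8.0 56.6 -0.97
```

Emit:
play_rows --deltas '[[[0,0,0.0001],[0,0,0.05],1],[[0,0,0.0001],[0,0,0.05],1],[[0,0,0.0001],[0,0,0.05],1]]'

```text
time: 10.3
tool_pos: [565.0, 63.3, 97.0]
tcp_rot: [179.9, -0.4, 25.7]
ft_force: [-0.8, -1.1, -0.3]
finger_gap: 8.0
```

```bash
python3 -c "from h import *;st()"
```

```text
10.3 [565.   63.3  97. ] [179.9  -0.4  25.7] [-0.8 -1.1 -0.3] [-0.216  0.128  0.087] 8.0 65.4 -0.797
```

Emit:
play_rows --deltas '[[[0,0,0.0001],[0,0,0.05],1],[[0,0,0.0001],[0,0,0.05],1],[[0,0,0.0001],[0,0,0.05],1]]'

```text
time: 10.68
tool_pos: [565.1, 63.1, 96.8]
tcp_rot: [179.9, -0.4, 16.9]
ft_force: [-0.9, -0.7, 1.8]
finger_gap: 8.0
```

```bash
python3 -c "from h import *;st()"
```

```text
10.675 [565.1  63.1  96.8] [179.9  -0.4  16.9] [-0.9 -0.7  1.8] [-0.165  0.173  0.936] 8.0 74.3 0.084
```

Emit:
play_rows --deltas '[[[0,0,0],[0,0,0.015],1],[[0,0,0],[0,0,0.015],1]]'

```text
time: 10.92
tool_pos: [565.0, 63.1, 96.9]
tcp_rot: [179.9, -0.4, 15.3]
ft_force: [0.1, -0.9, -0.5]
finger_gap: 8.4
```

```bash
python3 -c "from h import *;st()"
```

```text
10.925 [565.   63.1  96.9] [179.9  -0.4  15.3] [ 0.1 -0.9 -0.5] [-0.2    0.184  1.105] 8.4 75.9 0.903
```

Emit:
play_rows --deltas '[[[0,0,0],[0,0,0.01],1],[[0,0,0],[0,0,0.01],1]]'

```text
time: 11.18
tool_pos: [565.0, 63.1, 96.8]
tcp_rot: [179.9, -0.4, 14.1]
ft_force: [-1.1, -0.6, 0.5]
finger_gap: 8.1
```

```bash
python3 -c "from h import *;st()"
```

```text
11.175 [565.   63.1  96.8] [179.9  -0.4  14.1] [-1.1 -0.6  0.5] [-0.182  0.135  1.29 ] 8.1 77.1 1.091
```

The stop is firm: over 0.9 N m, held for about 0.5 s. Now I'll back off, watching the torque to find where the windup ends.

Emit:
play_rows --deltas '[[[0,0,0],[0,0,-0.05],1],[[0,0,0],[0,0,-0.05],1]]'

```text
time: 11.42
tool_pos: [565.0, 63.1, 96.8]
tcp_rot: [179.9, -0.4, 20.0]
ft_force: [0.1, -0.0, 1.4]
finger_gap: 8.5
```

```bash
python3 -c "from h import *;st()"
```

```text
11.425 [565.   63.1  96.8] [179.9  -0.4  20. ] [ 0.1 -0.   1.4] [-0.134  0.168  0.269] 8.5 71.3 1.124
```

Emit:
play_rows --deltas '[[[0,0,0],[0,0,-0.04],1],[[0,0,0],[0,0,-0.04],1]]'

```text
time: 11.68
tool_pos: [565.0, 63.2, 96.9]
tcp_rot: [179.9, -0.4, 24.5]
ft_force: [-1.5, -0.5, 1.6]
finger_gap: 8.1
```

```bash
python3 -c "from h import *;st()"
```

```text
11.675 [565.   63.2  96.9] [179.9  -0.4  24.5] [-1.5 -0.5  1.6] [-0.034  0.207 -0.048] 8.1 66.6 0.594
```

Emit:
play_rows --deltas '[[[0,0,-0.0002],[0,0,-0.11],1],[[0,0,-0.0002],[0,0,-0.11],1],[[0,0,-0.0002],[0,0,-0.11],1],[[0,0,-0.0002],[0,0,-0.11],1],[[0,0,-0.0002],[0,0,-0.11],1],[[0,0,-0.0002],[0,0,-0.11],1]]'

```text
time: 12.42
tool_pos: [564.5, 63.8, 98.2]
tcp_rot: [179.8, -0.4, 63.0]
ft_force: [-1.8, 0.4, 0.9]
finger_gap: 8.2
```

```bash
python3 -c "from h import *;st()"
```

```text
12.425 [564.5  63.8  98.2] [179.8  -0.4  63. ] [-1.8  0.4  0.9] [-0.072  0.225 -0.133] 8.2 28.1 1.802
```

Emit:
play_rows --deltas '[[[0,0,-0.0002],[0,0,-0.11],1],[[0,0,-0.0002],[0,0,-0.11],1],[[0,0,-0.0002],[0,0,-0.11],1],[[0,0,-0.0002],[0,0,-0.11],1],[[0,0,-0.0002],[0,0,-0.11],1],[[0,0,0],[0,0,-0.11],1],[[0,0,0],[0,0,-0.05],1],[[0,0,0],[0,0,0],1]]'

```text
time: 13.42
tool_pos: [563.7, 64.1, 99.7]
tcp_rot: [179.7, -0.4, 104.3]
ft_force: [-0.8, -0.8, 0.3]
finger_gap: 8.2
```

```bash
python3 -c "from h import *;st()"
```

```text
13.425 [563.7  64.1  99.7] [179.7  -0.4 104.3] [-0.8 -0.8  0.3] [-0.134  0.214  0.051] 8.2 -13.5 -0.523
```

Another 7.5° (0.13 rad) to go, then a settling row and a check in the wrist view.

Emit:
play_rows --deltas '[[[0,0,-0.0001],[0,0,-0.07],1],[[0,0,-0.0001],[0,0,-0.06],1],[[0,0,0],[0,0,0],1],[[0,0,0],[0,0,0],1]]'

```text
time: 13.92
tool_pos: [563.5, 64.0, 99.9]
tcp_rot: [179.6, -0.4, 111.4]
ft_force: [-1.0, -0.2, 1.2]
finger_gap: 8.4
```

```bash
python3 -c "
from h import *;st()
import cv2
a=eyes.snapshot('wrist')[:,:,::-1];b=eyes.snapshot('scene')[:,:,::-1]
cv2.imwrite('pics/w4.png',np.hstack([cv2.resize(a[140:400,190:450],(500,500)),cv2.resize(b[180:270,270:324],(300,500))]))"
```

```text
13.925 [563.5  64.   99.9] [179.6  -0.4 111.4] [-1.  -0.2  1.2] [-0.094  0.238  0.038] 8.4 -20.6 -0.002
```

View pics/w4.png

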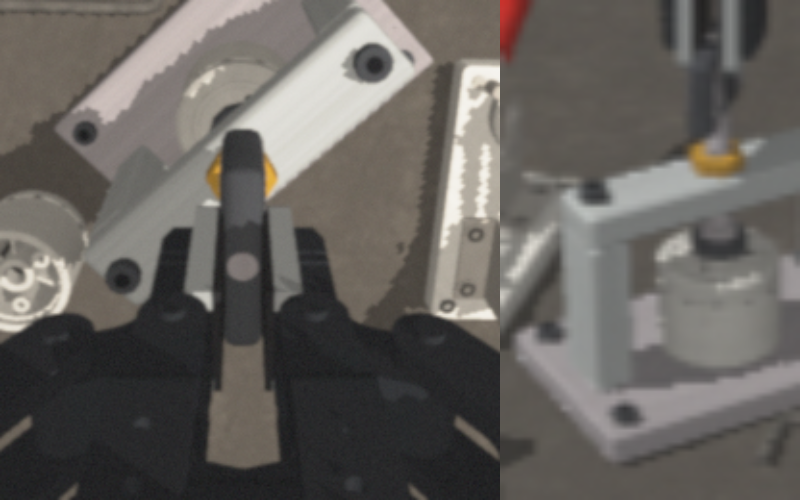

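The bar (hub at (242,267)) is still parallel to the pads and firmly gripped. The TCP rose 3.1 mm over a 90° turn back, and the torque is about 0. I'm handing in.

```bash
python3 -c "
from h import *;r.hand_in();st()"
```

```text
the job is handed in; nothing more can be done
the job is handed in; nothing more can be done
```

I turned the thumbscrew down onto its seat, let it dwell there, backed it off a quarter turn, and handed the job in with the gripper still holding the bar.

- **Seating:** the screw stopped after about 2.4 rad of turning, inside the 1.3–2.6 rad given. The torque rose from about 0.1 to over 0.9 N m and I held it there for about 0.5 s. It peaked at 1.3 N m, above the 0.3–0.6 N m named as a firm stop.
- **Setting:** the torque fell to zero at a tool yaw of about 21.6°, which I took as the seat. The final yaw is 111.4°, so the screw is about 90° back. The tool rose about 3.05 mm, matching the 3 mm expected.
- **Grip:** the grip is set at 50 N, and the last picture shows the bar still parallel to the pads, so I saw no slip. I gripped the bar 3–4 mm off centre at first, then opened, centred and regripped.
- **Loose parts:** the arm never touched them on purpose and I felt no contact, but I did not measure their positions again at the end.
- **Disagreements:** the finger opening read about 8 mm on the 10 mm bar. The scene and top cameras disagreed by about 6 mm in y on the beam's screw heads, so I used the wrist view for the grasp.

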